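# Hitch the tow bar onto the wooden wagon

### The arm

A 6-joint arm with a two-finger parallel gripper is mounted at the origin on the work surface. World frame = base frame: x ahead of the robot, y to its left, z up, the work surface at z = 0. Lengths are in m, angles in rad, forces in N, time in s.
With the tool pointing down it reaches from about 0.35 to 0.875 m from the base axis. Payload 4.2 kg.
Tool frame: the origin (TCP) lies at the very end of the fingers, on their centre line; the grasp point (between the pads) lies 19 mm behind it; z points along the fingers, y is the line along which they close (so a half turn about z gives the same grasp; the last joint's range is limited). The gripper opens to 87 mm and grips with 3 to 60 N. Pads are 19 mm wide; open, the fingers measure 117 mm over their backs; the gripper's body (75 mm by 190 mm) begins 51 mm behind the grasp point.
Start: joints at [-1.025, 0.385, 0.008, 0, -1.194, -0.259], TCP at [0.177, -0.599, 0.223] pointing down, gripper open.
Joint ranges: [-3.14, 3.14], [-1.21, 2.06], [-1.07, 1.41], [-3.16, 2.05], [-2.99, -0.16], [-3.1, 3.1]. Speed limits (rad/s): [2.79, 2.79, 3.14, 3.14, 3.14, 3.14].

### API

Orientations are given as a rotation vector (axis times angle).
In Python, from station import sensors, camera, order, look_for gives the robot as it stands.
- The arm moves only by the tool play_rows, never from a script. Its argument "motion" is a list of rows, each an object of numbers: "hand": the finger opening in mm, from 0 to 87; "tx", "ty", "tz": the shift along the tool's x, y, z in mm; "wx", "wy", "wz": the turn, a rotation vector about the tool's x, y, z in rad. In form: [{"hand": .., "tx": .., "ty": .., "tz": .., "wx": .., "wy": .., "wz": ..}, ...]. A call has 1 to 10 rows; each row is the pose to reach, as a shift and turn from the pose commanded when the call began, along the tool's axes at that moment; what a row does not reach only later rows make up. A row lasts 1/10 s, in which the tool goes at most 50 mm and 8.59 degrees, less where a joint would pass 70% of its speed; a pose out of reach is approached as far as the arm can. A call with a gripper value outside its range is refused whole. The fingers move at their own pace and stop on an object; "force" is the grip in N (left out, the last holds). Time passes only in rows, so rows that repeat a pose let the fingers close. It gives the time, the measured TCP pose, the force, the opening and the grip force at its end, in the units of the state.
- sensors.observe(): the state, without advancing time (a new reading comes with each control period).
- camera(name): name is "scene" or "top" or "wrist"; returns a dict with "pixels" (400x640x3 uint8, red, green, blue), "fx", "fy", "cx", "cy" (pixels), "position" and "attitude" of the camera in the world; the wrist camera has in their place "mount" (4x4, takes a point from camera to tool coordinates, whose origin is the TCP and whose axes are the flange's). Camera axes: x right, y down, z forward; pixel columns grow to the right and rows downward; lengths in m; the calibration is good to about 2 mm. A picture is of the moment at which its call begins: read the wrist's pose just before it. There is no depth.
- order.finish_job(): hands the job in; it is judged then, once.
Trained networks look in a picture, given as the dict that the camera call returned (one of the last four; its "shot" number tells which), for a name from the list of things; names that differ only in an ending like _2 or _b are one class to them, and where a whole thing is asked for, a point or a joint stands for the part that bears it (a point fixed in the world has none). Each returns a list of dicts, best first, with "p" (0 to 1); they miss things now and then, are a little off and sometimes report something else, mostly with a low value. They report only what shows in the picture. A call takes as long as a camera call. They do not tell look-alikes from the thing itself.
- look_for(picture, query): "at" ([x, y, z] in m, in the coordinates of the camera as it stood for that picture, good to about 4 mm: the middle of the surface that is visible of it).
The state is a dict: "t": time; "joint_pos": joint angles; "joint_velocities": joint speeds; "effort": joint torques, N m; "tcp_pos": TCP position; "eef_rot": TCP orientation; "wrist_force": force on the tool from outside, world axes, zero at the start; "ft_torque": the same for the moment, N m; "finger_gap": finger opening in m; "grasp_force": force on a finger pad.
Only numpy, scipy, OpenCV 4.12 (cv2) and the standard library are available. Lean on these libraries where they do the work, as an engineer would, in place of code of your own. Each camera call takes 0.05 s, during which the arm holds its last target. There are 200 camera calls.

### The job

Hitch the tow bar with the long oblong eye to the wooden wagon: tilt the bar so that its eye slips past the long head of the T-shaped stud on the wagon's tongue, then lay it down flat on the tongue and let go, so that the stud stands through the eye and the head keeps it from lifting off. Leave the other bar, the one with the round hole, where it lies.

Things in the scene. Friction and masses are not known exactly. Their poses are not given: they have to be found in the camera images.
- tow_bar: Tow bar to fit: dark wood plate 180x68x6 mm (x,y,z), 90 g, lying flat. Origin: eye centre, underside; x from handle to nose, z up. Oblong eye through it: x -38 to 38, y -22 to 22 mm. Nose ends at x 52, handle end at x -128. Handle: upright lighter-wood block centred at x -105, y 0, 44 mm long (x), 18 thick (y), top 48 above underside: grip across its thickness from above.
- round_bar: The other bar, to be left alone: same wood, outline and handle as the tow bar, but its eye is only a round hole of 42 mm, too small for the stud. Origin: hole centre, underside; x from handle to nose, z up. The two bars lie left and right of the wagon, either way round.
- hitch (a point): Foot of the T-shaped hitch stud, on its axis, on the top face of the wooden wagon's tongue (45 mm above the table); z up, x along the tongue, away from the robot to the load bed. Wagon fixed. Tongue: flat, 70 mm wide, x -165 to 110; the bed (130x130 mm, 33 above the tongue) starts at x 110. Neck: round, 12 mm diameter, 26 tall. The fitted bar lies flat on the tongue, its handle at the -x end.
- hitch_head (a point): Centre of the top of the stud's T head, 34 mm above the tongue; axes as hitch. Head: bar 96 mm long (x), 16 wide, 8 thick; too long for a level eye. Way on: handle to -x, bar tilted about 30 deg, nose down; lower the nose beyond the head's +x end, the eye's handle-side edge staying above the head; draw back till the nose is under the head, near the neck; level it about the nose.
There are look-alikes about, which are no part of the job. What is shaped like the tow_bar but red is not meant.

How it is judged:
At the end, for the whole second after the job is handed in: The tow bar lies flat on the wagon's tongue (within 6 mm in height and 0.1 rad of level), the stud standing through its oblong eye (eye centre within 36 mm along and 20 mm across of the stud's axis), at rest and released; the round-holed bar is within 30 mm of where it lay (x of tow_bar in the frame of hitch between -0.036 and 0.036 m and y of tow_bar in the frame of hitch between -0.02 and 0.02 m and z of tow_bar in the frame of hitch between -0.006 and 0.006 m and angle between tow_bar's own z axis and vertical below 0.1 rad and linear speed of tow_bar below 0.02 m/s and distance of round_bar from where it was at the start of the episode below 0.03 m); the robot touches nothing.
It fails at once if the bar with the round hole is moved from its place (30 mm or more) (distance of round_bar from where it was at the start of the episode above 0.03 m).
It also fails if it takes over 38 s, if anything falls off the work surface, if the arm or the gripper's body presses on something with over 40 N, if the wrist force passes 120 N, or if a joint passes its speed limit or range.

## Working session

There is one attempt and no reset: what is moved stays moved. The work goes in short steps, Python scripts to look and compute and a tool call to move; the robot and the scene stay as the last step left them, time stands still between calls to the robot, and variables do not carry over. Pictures are saved under pics/ and viewed, at most 10 in all, crops included, and the job is handed in when it is done.

Besides the shell and the picture viewer there is one more tool, called after ">>>" as name(argument=value, ...) on one line, values as JSON. play_rows: Moves the arm, as the interface text tells. Its arguments: {"type":"object","properties":{"motion":{"type":"array","items":{"type":"object","properties":{"hand":{"type":"number"},"tx":{"type":"number"},"ty":{"type":"number"},"tz":{"type":"number"},"wx":{"type":"number"},"wy":{"type":"number"},"wz":{"type":"number"}}}},"force":{"type":"number"}},"required":["motion"]}

```bash
mkdir -p pics; cat > h.py <<'E'
import numpy as np, cv2
from scipy.spatial.transform import Rotation as R
from station import sensors, camera, order, look_for
def att(a):
    a=np.array(a,float)
    return a if a.shape==(3,3) else (R.from_rotvec(a).as_matrix() if a.size==3 else R.from_quat(a).as_matrix())
def save(p,n): cv2.imwrite('pics/'+n,cv2.cvtColor(p['pixels'],cv2.COLOR_RGB2BGR))
def plane(p,u,v,z):
    d=att(p['attitude'])@np.array([(u-p['cx'])/p['fx'],(v-p['cy'])/p['fy'],1]); c=np.array(p['position'])
    return c+d*(z-c[2])/d[2]
def toW(p,x): return att(p['attitude'])@np.array(x)+np.array(p['position'])
E
python3 - <<'E'
from h import *
np.set_printoptions(precision=4,suppress=True)
print(sensors.observe())
for n in['top','scene']:
    p=camera(n); save(p,n+'0.png'); print(n,p['position'],p['attitude'],p['fx'])
    for q in['tow_bar','round_bar','hitch_head']:
        for r in look_for(p,q): 
            w=toW(p,r['at']); print(q,round(r['p'],2),w)
E
```

```text
{'t': 0.0, 'joint_pos': array([-1.0254,  0.3856,  0.0067, -0.0006, -1.194 , -0.2586]), 'joint_velocities': array([ 0.0011, -0.0008,  0.0004,  0.0002, -0.0007, -0.0007]), 'effort': array([  0.0007, -39.0668,  18.7405,   4.2197,   0.0109,  -0.0002]), 'tcp_pos': array([ 0.1767, -0.5989,  0.2215]), 'eef_rot': array([ 0.4486, -3.1091, -0.0033]), 'wrist_force': array([ 0.6848, -0.1106, -0.0489]), 'ft_torque': array([ 0.0443, -0.0686,  0.0243]), 'grasp_force': 0.0, 'finger_gap': 0.08697380635548327}
top [ 0.3214 -0.0239  0.9413] [-2.1346  2.1265 -0.1666] 404.0710856678463
tow_bar 0.94 [ 0.2847 -0.2977  0.0086]
tow_bar 0.64 [ 0.4955 -0.3303  0.008 ]
round_bar 0.6 [0.5027 0.3072 0.0064]
scene [ 0.9903 -0.3047  0.901 ] [-2.1938 -1.3356  0.4163] 416.52467604869776
tow_bar 0.92 [ 0.5032 -0.3331  0.0036]
tow_bar 0.66 [ 0.2919 -0.297   0.0108]
round_bar 0.63 [0.5079 0.3076 0.0091]
hitch_head 0.97 [ 0.7425 -0.0381  0.0432]
```

View pics/top0.png

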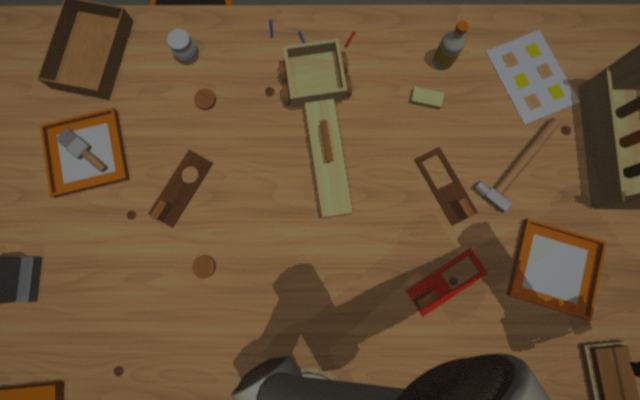

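View pics/scene0.png

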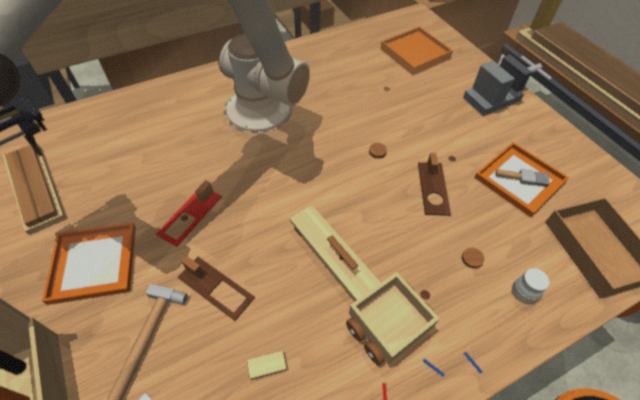

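The top view shows the tow bar (eye ~(437,168), handle ~(460,208)), the red look-alike at (447,282), the round bar at (182,188), the stud head at (326,141). I'll crop those two parts for exact corners.

```bash
python3 - <<'E'
import cv2,numpy as np
a=cv2.imread('pics/top0.png')
c1=cv2.resize(a[140:232,408:484],None,fx=6,fy=6,interpolation=cv2.INTER_CUBIC)
c2=cv2.resize(a[90:220,298:358],None,fx=4.6,fy=4.6,interpolation=cv2.INTER_CUBIC)
h=max(c1.shape[0],c2.shape[0]);f=lambda c:cv2.copyMakeBorder(c,0,h-c.shape[0],0,0,0)
o=np.clip(np.hstack([f(c1),f(c2)])*1.8,0,255).astype('uint8');print(o.shape,c1.shape)
cv2.imwrite('pics/c0.png',o)
E
```

```text
(598, 732, 3) (552, 456, 3)
```

View pics/c0.png

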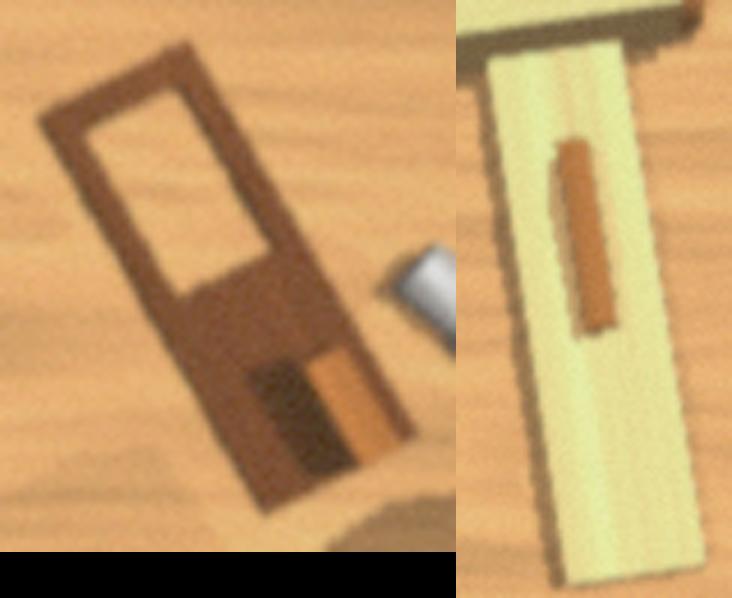

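The crop shows the plate corners at (40,120), (188,40), (415,435), (265,513); the head corners at (558,142), (588,138), (616,326), (581,336); the tongue corners at (487,57), (624,41), (704,565), (566,585).

```bash
cat > m.py <<'E'
from h import *
np.set_printoptions(precision=4,suppress=True)
p=camera('top')
f1=lambda u,v:((u+.5)/6+408-.5,(v+.5)/6+140-.5)
f2=lambda u,v:((u-456+.5)/4.6+298-.5,(v+.5)/4.6+90-.5)
P=np.array([plane(p,*f1(*q),.006) for q in[(40,120),(188,40),(415,435),(265,513)]])
E=np.array([plane(p,*f1(*q),.006) for q in[(85,130),(178,88),(270,250),(180,297)]])
T=np.array([plane(p,*f1(*q),.048) for q in[(305,365),(345,345),(413,430),(360,467)]])
H=np.array([plane(p,*f2(*q),.079) for q in[(558,142),(588,138),(616,326),(581,336)]])
G=np.array([plane(p,*f2(*q),.045) for q in[(487,57),(624,41),(704,565),(566,585)]])
for n,A in zip('PETHG',[P,E,T,H,G]):
    d=(A[0]+A[1]-A[2]-A[3])/2; w=(A[0]+A[3]-A[1]-A[2])/2
    print(n,A.mean(0),'yaw',np.arctan2(d[1],d[0]),'len',np.hypot(*d[:2]),'wid',np.hypot(*w[:2]),np.arctan2(-w[0],w[1]))
E
python3 m.py
```

```text
P [ 0.5212 -0.3225  0.006 ] yaw 0.4731461053706117 len 0.17734788897176945 wid 0.06784468040576774 0.48909267334387374
E [ 0.5549 -0.3054  0.006 ] yaw 0.46917196153828344 len 0.0747929310916908 wid 0.041106276416114 0.45708990853456
T [ 0.464  -0.3549  0.048 ] yaw 0.5340638503450493 len 0.040802570921531126 wid 0.020834217099821594 0.5428442427112699
H [ 0.6062 -0.0398  0.079 ] yaw 0.12756925973647454 len 0.09672519671656736 wid 0.016066279463993718 0.22058430920675948
G [ 0.5807 -0.0447  0.045 ] yaw 0.14437848293301228 len 0.27373929803000324 wid 0.06916638777965275 0.13578593111699594
```

```bash
cat > g.py <<'E'
from h import *
np.set_printoptions(precision=4,suppress=True)
F=np.diag([-1.,1,-1])
def rel(p,Rm,s=None):
    s=s or sensors.observe(); R0=R.from_rotvec(s['eef_rot']).as_matrix()
    t=R0.T@(np.array(p)-s['tcp_pos'])*1000; w=R.from_matrix(R0.T@Rm).as_rotvec()
    print('t',t.round(1),'w',w.round(3),'rows>=',max(np.linalg.norm(t)/50,np.degrees(np.linalg.norm(w))/8.59).round(1))
def flat(yaw): return R.from_euler('z',yaw).as_matrix()@F
HP=np.array([.607,-.040,.045]); HY=.138
U,W=-105.,12.
def hitch(ox,oz,th,oy=0):
    "bar origin ox,oz (mm, hitch frame), th deg nose down -> TCP pose"
    B=R.from_euler('z',HY).as_matrix()@R.from_euler('y',th,degrees=True).as_matrix()
    o=HP+R.from_euler('z',HY).as_matrix()@np.array([ox,oy,oz])/1000
    return o+B@np.array([U,0,W])/1000, B@F
E
python3 - <<'E'
from g import *
rel([.4615,-.353,.12],flat(.473)); rel([.4615,-.353,.012],flat(.473))
E
```

```text
t [-342.8  155.8  102.5] w [ 0.     0.    -0.186] rows>= 7.8
t [-342.8  155.8  210.5] w [ 0.     0.    -0.186] rows>= 8.6
```

>>> play_rows(motion=[{"hand": 44,"tx": -40,"ty": 18,"tz": 10,"wz": -0.03},{"hand": 44,"tx": -85,"ty": 38,"tz": 25,"wz": -0.06},{"hand": 44,"tx": -130,"ty": 58,"tz": 40,"wz": -0.09},{"hand": 44,"tx": -175,"ty": 79,"tz": 52,"wz": -0.12},{"hand": 44,"tx": -220,"ty": 100,"tz": 66,"wz": -0.15},{"hand": 44,"tx": -265,"ty": 120,"tz": 80,"wz": -0.186},{"hand": 44,"tx": -310,"ty": 141,"tz": 93,"wz": -0.186},{"hand": 44,"tx": -342.8,"ty": 155.8,"tz": 102.5,"wz": -0.186},{"hand": 44,"tx": -342.8,"ty": 155.8,"tz": 102.5,"wz": -0.186},{"hand": 44,"tx": -342.8,"ty": 155.8,"tz": 102.5,"wz": -0.186}])

```text
$.motion[0]: bad value
```

```bash
python3 - <<'E'
from g import *
s=sensors.observe();print(s['t'],s['tcp_pos'],s['finger_gap'],s['joint_pos'])
p=camera('wrist');save(p,'w1.png');print(p['mount'],p['fx'],p['cx'],p['cy'])
rel([.4615,-.353,.012],flat(.473))
E
```

```text
0.45 [ 0.1768 -0.5994  0.2224] 0.08692424940422461 [-1.0254  0.3848  0.0078 -0.     -1.194  -0.2586]
[[-0.0004 -0.964  -0.266   0.0736]
 [ 1.     -0.0003 -0.0004  0.0003]
 [ 0.0003 -0.266   0.964  -0.1631]
 [ 0.      0.      0.      1.    ]] 284.78390669086366 321.94883085031665 201.01612810935777
t [-342.8  155.8  210.5] w [ 0.     0.    -0.186] rows>= 8.6
```

View pics/w1.png

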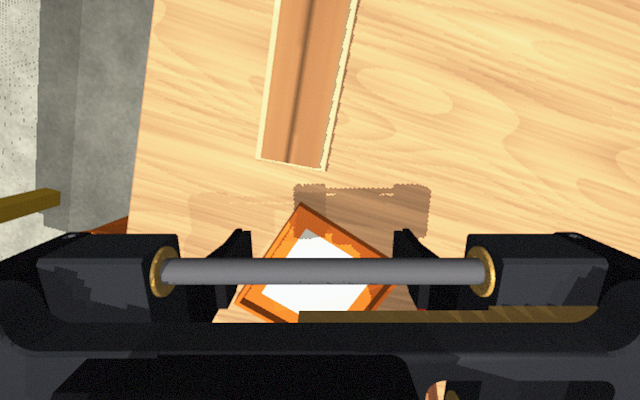

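The move was refused because every field has to be given, so the wrist view shows only the start spot: the tray at (310,260) between the fingers. I'll resend with all fields.

>>> play_rows(motion=[{"hand": 44,"tx": -40,"ty": 18,"tz": 10,"wx": 0,"wy": 0,"wz": -0.03},{"hand": 44,"tx": -85,"ty": 38,"tz": 25,"wx": 0,"wy": 0,"wz": -0.06},{"hand": 44,"tx": -130,"ty": 58,"tz": 40,"wx": 0,"wy": 0,"wz": -0.09},{"hand": 44,"tx": -175,"ty": 79,"tz": 52,"wx": 0,"wy": 0,"wz": -0.12},{"hand": 44,"tx": -220,"ty": 100,"tz": 66,"wx": 0,"wy": 0,"wz": -0.15},{"hand": 44,"tx": -265,"ty": 120,"tz": 80,"wx": 0,"wy": 0,"wz": -0.186},{"hand": 44,"tx": -310,"ty": 141,"tz": 93,"wx": 0,"wy": 0,"wz": -0.186},{"hand": 44,"tx": -343,"ty": 156,"tz": 102,"wx": 0,"wy": 0,"wz": -0.186},{"hand": 44,"tx": -343,"ty": 156,"tz": 102,"wx": 0,"wy": 0,"wz": -0.186},{"hand": 44,"tx": -343,"ty": 156,"tz": 102,"wx": 0,"wy": 0,"wz": -0.186}], force=50)

```text
t: 1.5
tcp_pos: [0.4623, -0.3519, 0.1202]
eef_rot: [0.739, -3.053, -0.001]
wrist_force: [-0.2, -0.0, 0.2]
finger_gap: 0.0441
grasp_force: 0.0
```

```bash
python3 - <<'E'
from g import *
s=sensors.observe();print(s['t'],s['tcp_pos'],s['finger_gap'],s['joint_pos'])
p=camera('wrist');save(p,'w2.png')
rel([.4615,-.353,.012],flat(.473),sensors.observe())
E
```

```text
1.5 [ 0.4623 -0.3519  0.1202] 0.04405143154994618 [-0.3719  0.4033 -0.2414  0.0002 -0.9269 -0.7238]
t [  0.3  -0.1 108.6] w [ 0. -0.  0.] rows>= 2.2
```

View pics/w2.png

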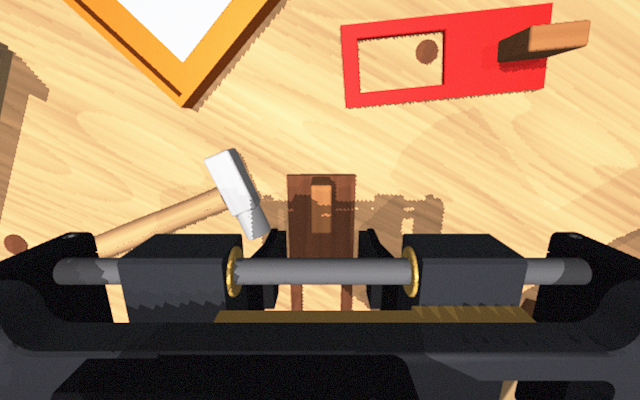

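The wrist view shows the handle at (321,205), centred between the fingers and square to them. The hammer at (240,195) stays clear, so I go down.

>>> play_rows(motion=[{"hand": 44,"tx": 0,"ty": 0,"tz": 40,"wx": 0,"wy": 0,"wz": 0},{"hand": 44,"tx": 0,"ty": 0,"tz": 75,"wx": 0,"wy": 0,"wz": 0},{"hand": 44,"tx": 0,"ty": 0,"tz": 98,"wx": 0,"wy": 0,"wz": 0},{"hand": 44,"tx": 0,"ty": 0,"tz": 108,"wx": 0,"wy": 0,"wz": 0},{"hand": 44,"tx": 0,"ty": 0,"tz": 108,"wx": 0,"wy": 0,"wz": 0},{"hand": 10,"tx": 0,"ty": 0,"tz": 108,"wx": 0,"wy": 0,"wz": 0},{"hand": 10,"tx": 0,"ty": 0,"tz": 108,"wx": 0,"wy": 0,"wz": 0},{"hand": 10,"tx": 0,"ty": 0,"tz": 108,"wx": 0,"wy": 0,"wz": 0},{"hand": 10,"tx": 0,"ty": 0,"tz": 108,"wx": 0,"wy": 0,"wz": 0},{"hand": 10,"tx": 0,"ty": 0,"tz": 108,"wx": 0,"wy": 0,"wz": 0}], force=50)

```text
t: 2.55
tcp_pos: [0.4621, -0.3529, 0.0134]
eef_rot: [-0.736, 3.053, -0.001]
wrist_force: [-1.1, 0.4, 3.6]
finger_gap: 0.0173
grasp_force: 50.0
```

```bash
python3 - <<'E'
from g import *
s=sensors.observe();print(s['finger_gap'],s['grasp_force'],s['tcp_pos'])
p=s['tcp_pos'].copy();p[2]=.22
rel(p,flat(.473))
for a in[(21,110,0),(21,110,30)]: print(hitch(*a)[0]);rel(*hitch(*a))
E
```

```text
0.01733376704451748 49.99958312138915 [ 0.4621 -0.3529  0.0134]
t [  -0.2   -0.2 -206.6] w [-0.001  0.001  0.   ] rows>= 4.1
[ 0.5238 -0.0516  0.167 ]
t [-192.3  240.  -153.7] w [-0.001  0.001  0.335] rows>= 6.9
[ 0.5437 -0.0488  0.2179]
t [-211.3  233.3 -204.6] w [-0.089  0.52   0.327] rows>= 7.5
```

>>> play_rows(motion=[{"hand": 10,"tx": 0,"ty": 0,"tz": -30,"wx": 0,"wy": 0,"wz": 0},{"hand": 10,"tx": 0,"ty": 0,"tz": -75,"wx": 0,"wy": 0,"wz": 0},{"hand": 10,"tx": -10,"ty": 12,"tz": -120,"wx": 0,"wy": 0,"wz": 0.02},{"hand": 10,"tx": -32,"ty": 40,"tz": -150,"wx": 0,"wy": 0,"wz": 0.06},{"hand": 10,"tx": -60,"ty": 75,"tz": -170,"wx": 0,"wy": 0,"wz": 0.11},{"hand": 10,"tx": -88,"ty": 110,"tz": -185,"wx": 0,"wy": 0,"wz": 0.16},{"hand": 10,"tx": -116,"ty": 145,"tz": -200,"wx": 0,"wy": 0,"wz": 0.21},{"hand": 10,"tx": -144,"ty": 180,"tz": -205,"wx": 0,"wy": 0,"wz": 0.26},{"hand": 10,"tx": -170,"ty": 212,"tz": -205,"wx": 0,"wy": 0,"wz": 0.3},{"hand": 10,"tx": -192,"ty": 240,"tz": -205,"wx": 0,"wy": 0,"wz": 0.335}])

```text
t: 3.55
tcp_pos: [0.5232, -0.0495, 0.2178]
eef_rot: [-0.215, 3.134, 0.001]
wrist_force: [1.0, 0.3, -1.1]
finger_gap: 0.0174
grasp_force: 50.0
```

```bash
sed -i 's/U,W=-105.,12./U,W=-105.,13.4/' g.py; python3 - <<'E'
from g import *
s=sensors.observe();print(s['finger_gap'],s['grasp_force'],s['tcp_pos'],s['wrist_force'])
for a in[(21,110,10),(21,110,20),(21,110,30)]: print(hitch(*a)[0]);rel(*hitch(*a))
E
```

```text
0.017399819610782744 49.996856935322285 [ 0.5232 -0.0495  0.2178] [ 0.9918  0.3348 -1.1268]
[ 0.5277 -0.051   0.1864]
t [-4.2 -2.2 31.4] w [ 0.001  0.175 -0.001] rows>= 1.2
[ 0.5346 -0.0501  0.2035]
t [-11.2  -2.1  14.3] w [ 0.001  0.35  -0.001] rows>= 2.3
[ 0.5444 -0.0487  0.2191]
t [-21.1  -2.1  -1.3] w [ 0.001  0.524 -0.001] rows>= 3.5
```

>>> play_rows(motion=[{"hand": 10,"tx": -4,"ty": -1,"tz": 0,"wx": 0,"wy": 0.1,"wz": 0},{"hand": 10,"tx": -8,"ty": -1,"tz": 0,"wx": 0,"wy": 0.2,"wz": 0},{"hand": 10,"tx": -12,"ty": -1,"tz": 0,"wx": 0,"wy": 0.3,"wz": 0},{"hand": 10,"tx": -16,"ty": -1,"tz": 0,"wx": 0,"wy": 0.4,"wz": 0},{"hand": 10,"tx": -20,"ty": -1,"tz": 0,"wx": 0,"wy": 0.5,"wz": 0},{"hand": 10,"tx": -21,"ty": -1,"tz": 0,"wx": 0,"wy": 0.524,"wz": 0},{"hand": 10,"tx": -21,"ty": -1,"tz": 0,"wx": 0,"wy": 0.524,"wz": 0},{"hand": 10,"tx": -21,"ty": -1,"tz": 0,"wx": 0,"wy": 0.524,"wz": 0}])

```text
t: 4.35
tcp_pos: [0.5439, -0.0499, 0.2178]
eef_rot: [0.18, -2.613, 0.048]
wrist_force: [0.8, -0.6, 0.4]
finger_gap: 0.0174
grasp_force: 50.0
```

```bash
python3 - <<'E'
from g import *
s=sensors.observe();print(s['finger_gap'],s['tcp_pos'],s['joint_pos'])
rel(*hitch(21,110,30))
a=camera('top');b=camera('scene')
# overlay predicted bar outline/eye and head from measured tcp
B=R.from_rotvec(s['eef_rot']).as_matrix()@F; o=s['tcp_pos']-B@np.array([U,0,W])/1000
Hm=R.from_euler('z',HY).as_matrix()
def ov(p,pts,col):
    A=att(p['attitude']);q=(np.array(pts)-p['position'])@A
    uv=np.stack([q[:,0]/q[:,2]*p['fx']+p['cx'],q[:,1]/q[:,2]*p['fy']+p['cy']],1)
    return uv
def draw(p,box):
    x0,y0,x1,y1,k=box
    im=cv2.cvtColor(p['pixels'],cv2.COLOR_RGB2BGR)[y0:y1,x0:x1]
    im=cv2.resize(np.clip(im*1.5,0,255).astype('uint8'),None,fx=k,fy=k,interpolation=cv2.INTER_CUBIC)
    rect=lambda u0,u1,v,w:[[u0,-v,w],[u1,-v,w],[u1,v,w],[u0,v,w]]
    for r,c in[(rect(-128,52,34,6),(255,0,0)),(rect(-38,38,22,6),(255,255,0))]:
        uv=(ov(p,o+np.array(r)/1000@B.T,c)-[x0,y0]+.5)*k;cv2.polylines(im,[uv.astype(int)],True,c,1)
    uv=(ov(p,HP+np.array(rect(-48,48,8,34))/1000@Hm.T,0)-[x0,y0]+.5)*k;cv2.polylines(im,[uv.astype(int)],True,(0,255,0),1)
    return im
i1=draw(a,(270,80,370,230,4)); i2=draw(b,(270,160,390,310,3.333))
h=min(i1.shape[0],i2.shape[0]);cv2.imwrite('pics/t1.png',np.hstack([i1[:h],i2[:h]]))
E
```

```text
0.017378292299305438 [ 0.5439 -0.0499  0.2178] [ 0.1901  0.5359  0.1491 -0.0264 -1.7062 -1.6197]
t [ 0.1  1.1 -1.5] w [ 0.     0.001 -0.   ] rows>= 0.0
```

View pics/t1.png

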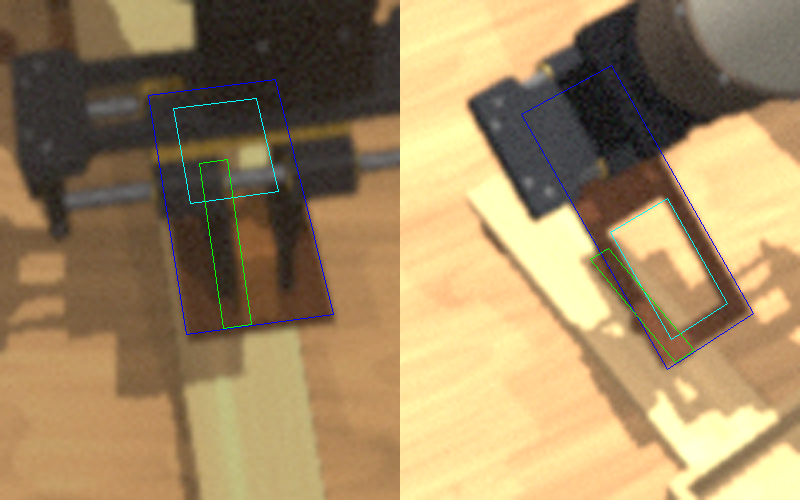

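The overlay (blue bar, cyan eye, green head) fits the pictured bar in both views, at nose (310,325) left and (700,340) right, so there was no slip. Next I descend and draw back.

```bash
python3 - <<'E'
from g import *
for a in[(21,110,30),(22,70,30),(22,45,30),(22,32,30),(5,32,30),(-10,31,30),(-21,31,30)]: print(a);rel(*hitch(*a))
E
```

```text
(21, 110, 30)
t [-0.4  1.1 -0.8] w [ 0.     0.002 -0.   ] rows>= 0.0
(22, 70, 30)
t [-21.2   1.1  33.4] w [ 0.     0.002 -0.   ] rows>= 0.8
(22, 45, 30)
t [-33.7   1.1  55.1] w [ 0.     0.002 -0.   ] rows>= 1.3
(22, 32, 30)
t [-40.2   1.1  66.3] w [ 0.     0.002 -0.   ] rows>= 1.6
(5, 32, 30)
t [-25.4   1.1  74.8] w [ 0.     0.002 -0.   ] rows>= 1.6
(-10, 31, 30)
t [-12.9   1.1  83.1] w [ 0.     0.002 -0.   ] rows>= 1.7
(-21, 31, 30)
t [-3.4  1.1 88.6] w [ 0.     0.002 -0.   ] rows>= 1.8
```

>>> play_rows(motion=[{"hand": 10,"tx": -10,"ty": 1,"tz": 15,"wx": 0,"wy": 0,"wz": 0},{"hand": 10,"tx": -21,"ty": 1,"tz": 33,"wx": 0,"wy": 0,"wz": 0},{"hand": 10,"tx": -28,"ty": 1,"tz": 45,"wx": 0,"wy": 0,"wz": 0},{"hand": 10,"tx": -34,"ty": 1,"tz": 55,"wx": 0,"wy": 0,"wz": 0},{"hand": 10,"tx": -38,"ty": 1,"tz": 62,"wx": 0,"wy": 0,"wz": 0},{"hand": 10,"tx": -40,"ty": 1,"tz": 66,"wx": 0,"wy": 0,"wz": 0},{"hand": 10,"tx": -40,"ty": 1,"tz": 66,"wx": 0,"wy": 0,"wz": 0},{"hand": 10,"tx": -40,"ty": 1,"tz": 66,"wx": 0,"wy": 0,"wz": 0}])

```text
t: 5.25
tcp_pos: [0.5461, -0.0486, 0.1409]
eef_rot: [0.181, -2.613, 0.049]
wrist_force: [0.1, 0.5, -1.2]
finger_gap: 0.0179
grasp_force: 50.0
```

```bash
python3 - <<'E'
from g import *
s=sensors.observe();print(s['t'],s['wrist_force'])
for a in[(22,32,30),(5,32,30),(-10,31,30),(-21,31,30)]: print(a);rel(*hitch(*a))
E
```

```text
5.25 [ 0.077   0.4837 -1.1809]
(22, 32, 30)
t [0.7 0.2 0.1] w [-0.     0.001 -0.   ] rows>= 0.0
(5, 32, 30)
t [15.5  0.2  8.6] w [-0.     0.001 -0.   ] rows>= 0.4
(-10, 31, 30)
t [27.9  0.2 17. ] w [-0.     0.001 -0.   ] rows>= 0.7
(-21, 31, 30)
t [37.5  0.2 22.5] w [-0.     0.001 -0.   ] rows>= 0.9
```

No contact. Now I draw back.

>>> play_rows(motion=[{"hand": 10,"tx": 7,"ty": 0,"tz": 4,"wx": 0,"wy": 0,"wz": 0},{"hand": 10,"tx": 15,"ty": 0,"tz": 8.5,"wx": 0,"wy": 0,"wz": 0},{"hand": 10,"tx": 22,"ty": 0,"tz": 13,"wx": 0,"wy": 0,"wz": 0},{"hand": 10,"tx": 28,"ty": 0,"tz": 17,"wx": 0,"wy": 0,"wz": 0},{"hand": 10,"tx": 34,"ty": 0,"tz": 20.5,"wx": 0,"wy": 0,"wz": 0},{"hand": 10,"tx": 37.5,"ty": 0,"tz": 22.5,"wx": 0,"wy": 0,"wz": 0},{"hand": 10,"tx": 37.5,"ty": 0,"tz": 22.5,"wx": 0,"wy": 0,"wz": 0},{"hand": 10,"tx": 37.5,"ty": 0,"tz": 22.5,"wx": 0,"wy": 0,"wz": 0}])

```text
t: 6.05
tcp_pos: [0.5026, -0.0546, 0.1398]
eef_rot: [0.18, -2.613, 0.048]
wrist_force: [0.8, -0.8, -0.7]
finger_gap: 0.0175
grasp_force: 50.0
```

```bash
python3 - <<'E'
from g import *
s=sensors.observe();print(s['t'],s['wrist_force'])
p=camera('scene');im=cv2.cvtColor(p['pixels'],cv2.COLOR_RGB2BGR)[150:320,270:430]
cv2.imwrite('pics/s2.png',np.clip(cv2.resize(im,None,fx=3.5,fy=3.5,interpolation=cv2.INTER_CUBIC)*1.5,0,255))
def lv(th,nx=12,nz=4):
    t=np.radians(th);return nx-38*np.cos(t),nz+52*np.sin(t),th
for a in[(30,),(25,12,3.5),(20,12,3),(15,12,3),(10,12,3),(5,12,3),(0,12,3),(0,28,3),(0,28,.5)]: b=lv(*a);print(np.round(b,1));rel(*hitch(*b))
E
```

```text
6.05 [ 0.7757 -0.7721 -0.7007]
[-20.9  30.   30. ]
t [-0.4  0.1  0.4] w [-0. -0. -0.] rows>= 0.0
[-22.4  25.5  25. ]
t [-0.6  0.1 14.3] w [-0.    -0.087 -0.   ] rows>= 0.6
[-23.7  20.8  20. ]
t [-1.9  0.1 28.2] w [-0.    -0.175 -0.   ] rows>= 1.2
[-24.7  16.5  15. ]
t [-4.   0.1 41.7] w [-0.    -0.262 -0.   ] rows>= 1.7
[-25.4  12.   10. ]
t [-7.3  0.1 55. ] w [-0.    -0.349 -0.   ] rows>= 2.3
[-25.9   7.5   5. ]
t [-11.6   0.1  68. ] w [-0.    -0.436 -0.   ] rows>= 2.9
[-26.   3.   0.]
t [-16.9   0.1  80.6] w [-0.    -0.524 -0.   ] rows>= 3.5
[-10.   3.   0.]
t [-30.8   0.1  72.6] w [-0.    -0.524 -0.   ] rows>= 3.5
[-10.    0.5   0. ]
t [-32.    0.1  74.8] w [-0.    -0.524 -0.   ] rows>= 3.5[ WARN:0@0.708] global loadsave.cpp:1063 imwrite_ Unsupported depth image for selected encoder is fallbacked to CV_8U.
```

View pics/s2.png

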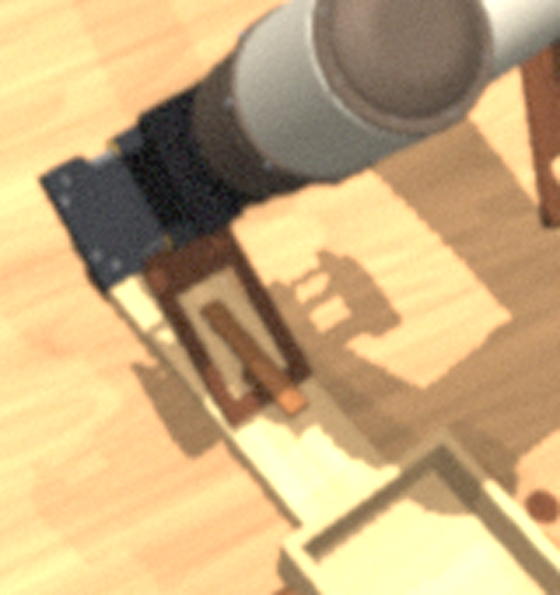

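The head, from (212,312) to (292,400), stands up through the eye with its far end over the nose at (265,395). Now I level the bar about its nose.

>>> play_rows(motion=[{"hand": 10,"tx": -0.5,"ty": 0,"tz": 14,"wx": 0,"wy": -0.087,"wz": 0},{"hand": 10,"tx": -2,"ty": 0,"tz": 28,"wx": 0,"wy": -0.175,"wz": 0},{"hand": 10,"tx": -4,"ty": 0,"tz": 41.5,"wx": 0,"wy": -0.262,"wz": 0},{"hand": 10,"tx": -7,"ty": 0,"tz": 55,"wx": 0,"wy": -0.349,"wz": 0},{"hand": 10,"tx": -11.5,"ty": 0,"tz": 68,"wx": 0,"wy": -0.436,"wz": 0},{"hand": 10,"tx": -17,"ty": 0,"tz": 80.5,"wx": 0,"wy": -0.524,"wz": 0},{"hand": 10,"tx": -17,"ty": 0,"tz": 80.5,"wx": 0,"wy": -0.524,"wz": 0},{"hand": 10,"tx": -17,"ty": 0,"tz": 80.5,"wx": 0,"wy": -0.524,"wz": 0}])

```text
t: 6.9
tcp_pos: [0.4778, -0.0581, 0.0621]
eef_rot: [0.218, -3.133, 0.001]
wrist_force: [0.7, 0.5, -0.2]
finger_gap: 0.0178
grasp_force: 50.0
```

```bash
python3 - <<'E'
from g import *
s=sensors.observe();print(s['t'],s['wrist_force'],s['tcp_pos'])
for a in[(-26,3,0),(-10,3,0),(-10,.5,0),(-10,150,0)]: print(a);rel(*hitch(*a))
E
```

```text
6.9 [ 0.7089  0.5031 -0.1929] [ 0.4778 -0.0581  0.0621]
(-26, 3, 0)
t [0.6 0.1 0.7] w [-0.001 -0.001  0.001] rows>= 0.0
(-10, 3, 0)
t [-15.4   0.1   0.7] w [-0.001 -0.001  0.001] rows>= 0.3
(-10, 0.5, 0)
t [-15.4   0.1   3.2] w [-0.001 -0.001  0.001] rows>= 0.3
(-10, 150, 0)
t [ -15.3    0.  -146.3] w [-0.001 -0.001  0.001] rows>= 2.9
```

>>> play_rows(motion=[{"hand": 10,"tx": -6,"ty": 0,"tz": 0.5,"wx": 0,"wy": 0,"wz": 0},{"hand": 10,"tx": -15,"ty": 0,"tz": 1,"wx": 0,"wy": 0,"wz": 0},{"hand": 10,"tx": -15,"ty": 0,"tz": 2,"wx": 0,"wy": 0,"wz": 0},{"hand": 10,"tx": -15,"ty": 0,"tz": 3.2,"wx": 0,"wy": 0,"wz": 0},{"hand": 10,"tx": -15,"ty": 0,"tz": 3.2,"wx": 0,"wy": 0,"wz": 0},{"hand": 60,"tx": -15,"ty": 0,"tz": 3.2,"wx": 0,"wy": 0,"wz": 0},{"hand": 60,"tx": -15,"ty": 0,"tz": 3.2,"wx": 0,"wy": 0,"wz": 0},{"hand": 60,"tx": -15,"ty": 0,"tz": 3.2,"wx": 0,"wy": 0,"wz": 0},{"hand": 60,"tx": -15,"ty": 0,"tz": 3.2,"wx": 0,"wy": 0,"wz": 0},{"hand": 60,"tx": -15,"ty": 0,"tz": 3.2,"wx": 0,"wy": 0,"wz": 0}])

```text
t: 7.9
tcp_pos: [0.4918, -0.0561, 0.0583]
eef_rot: [0.216, -3.134, 0.0]
wrist_force: [0.5, -0.2, -0.5]
finger_gap: 0.0499
grasp_force: 0.0
```

>>> play_rows(motion=[{"hand": 60,"tx": 0,"ty": 0,"tz": -15,"wx": 0,"wy": 0,"wz": 0},{"hand": 60,"tx": 0,"ty": 0,"tz": -40,"wx": 0,"wy": 0,"wz": 0},{"hand": 60,"tx": 0,"ty": 0,"tz": -80,"wx": 0,"wy": 0,"wz": 0},{"hand": 60,"tx": 0,"ty": 0,"tz": -120,"wx": 0,"wy": 0,"wz": 0},{"hand": 60,"tx": 40,"ty": 0,"tz": -145,"wx": 0,"wy": 0,"wz": 0},{"hand": 60,"tx": 80,"ty": 0,"tz": -160,"wx": 0,"wy": 0,"wz": 0},{"hand": 60,"tx": 80,"ty": 0,"tz": -160,"wx": 0,"wy": 0,"wz": 0},{"hand": 60,"tx": 80,"ty": 0,"tz": -160,"wx": 0,"wy": 0,"wz": 0}])

```text
t: 8.7
tcp_pos: [0.4125, -0.0671, 0.219]
eef_rot: [-0.216, 3.132, 0.001]
wrist_force: [0.8, -0.4, -0.3]
finger_gap: 0.0601
grasp_force: 0.0
```

```bash
python3 - <<'E'
from g import *
s=sensors.observe();print(s['t'],s['finger_gap'],s['wrist_force'])
p=camera('scene');im=cv2.cvtColor(p['pixels'],cv2.COLOR_RGB2BGR)[150:370,240:480]
cv2.imwrite('pics/s3.png',np.clip(cv2.resize(im,None,fx=2.7,fy=2.7,interpolation=cv2.INTER_CUBIC)*1.4,0,255).astype('uint8'))
E
```

```text
8.7 0.060129223570506776 [ 0.753  -0.4084 -0.3309]
```

View pics/s3.png

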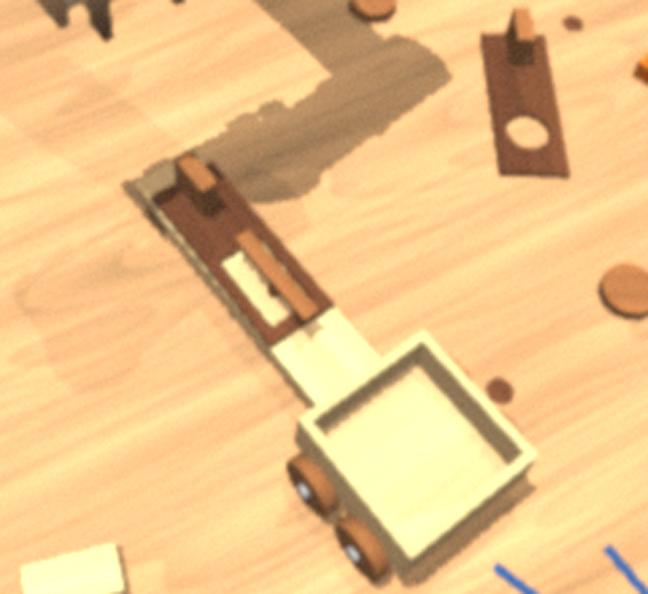

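The bar lies flat on the tongue with the head (275,278) across its eye at (255,285). The round bar at (525,105) has not been touched, and the arm is clear.

```bash
python3 -c "
from station import order
print(order.finish_job())"
```

```text
the job is handed in; nothing more can be done
None
```

The tow bar is hitched: it lies flat on the tongue with the stud through its eye and is released. The round-holed bar was not touched, and I handed the job in at about 8.7 s; no verdict came back.

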